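# Switch on the packing bench with its isolator key

### The arm

A 6-joint arm with a two-finger parallel gripper is mounted at the origin on the work surface. World frame = base frame: x ahead of the robot, y to its left, z up, the work surface at z = 0. Lengths are in mm, angles in rad, forces in N, time in s.
With the tool pointing down it reaches from about 275 to 825 mm from the base axis. Payload 4.9 kg.
Tool frame: the origin (TCP) lies midway between the tips of the shut fingers; the grasp point (between the pads) lies 19 mm behind it (pinch_z is the distance from the TCP to the grasp point, in mm); z points along the fingers, y is the line along which they close (so a half turn about z gives the same grasp; the last joint's range is limited). The gripper opens to 85 mm and grips with 20 to 120 N. Pads are 22 mm wide; open, the fingers measure 114 mm over their backs; the gripper's body (76 mm by 85 mm) begins 54 mm behind the grasp point. The pads swing forward as they close: fully open they stand 13 mm farther back than shut.
Start: joints at [-1.409, 0.326, -0.193, 1.052, 0, 1.437], TCP at [160.34, -526.127, 231.281] pointing down, gripper open.
Joint ranges: [-2.65, 2.65], [-0.97, 1.79], [-1.3, 1.35], [-1.93, 2.1], [-1.47, 1.37], [-3.14, 3.14]. Speed limits (rad/s): [2.57, 2.57, 3.14, 3.14, 3.14, 3.14].

### API

Orientations are given as a unit quaternion [x, y, z, w].
In Python, from plant import observe, read_camera, camera_params, finish_job, pinch_z gives the robot as it stands.
- The arm moves only by the tool step_arm, never from a script. Its argument "moves" is a list that holds one entry, the list of rows, each a list of 7 numbers: the shift along the tool's x, y, z in mm, then the turn, a rotation vector about the tool's x, y, z in rad, then the finger opening in mm, from 0 to 85.4. In form: [[[dx, dy, dz, wx, wy, wz, claw], ...]]. A call has exactly 10 rows; each row shifts and turns the commanded pose from where the row before left it, along the tool's axes as they then stand; what a row does not reach is not made up. A row lasts 1/12 s, in which the tool goes at most 41.7 mm and 7.16 degrees, less where a joint would pass 70% of its speed; a pose out of reach is approached as far as the arm can. A call with a gripper value outside its range is refused whole. The fingers move at their own pace and stop on an object; "newtons" is the grip in N (left out, the last holds). Time passes only in rows, so rows that do not move let the fingers close, or fill a call up. It gives the time, the measured TCP pose, the force, the opening and the grip force at its end, in the units of the state.
- observe(): the state, without advancing time (a new reading comes with each control period).
- read_camera(name): name is "scene" or "top" or "wrist"; returns the picture (420x560x3 uint8, red, green, blue); there is no depth.
- camera_params(name): a dict with "fov_y" (degrees; the focal length in pixels is half the picture's height over the tangent of half this angle, whatever the lens; pixels are square), "cx", "cy" (the principal point, pixels), "k1" (the pictures are not rectified: a ray, as slopes to the right and down, at radius r is drawn at 1 + k1 r^2 times it, then the intrinsics apply), "R" (3x3) and "t" (3): a world point X has camera coordinates R X + t. Camera axes: x right, y down, z forward; pixel columns grow to the right and rows downward; lengths in mm; the calibration is good to about 2 mm. A picture is of the moment at which its call begins: read the wrist's pose just before it. camera_params takes no time and is no camera call; for the wrist camera it gives the pose at the moment of the call.
- finish_job(): hands the job in; it is judged then, once.
The state is a dict: "clock": time; "joints": joint angles; "qd": joint speeds; "joint_efforts": joint torques, N m; "tool_pos": TCP position; "tcp_rot": TCP orientation; "force": force on the tool from outside, world axes, zero at the start; "moment": the same for the moment, N m; "width": opening from 0.0 (shut) to 1.0 (fully open); "gripper_force": force on a finger pad.
Only numpy, scipy, OpenCV 4.12 (cv2) and the standard library are available. Lean on these libraries where they do the work, as an engineer would, in place of code of your own. Each camera call takes 0.05 s, during which the arm holds its last target. There are 200 camera calls.

### The job

Switch on the power of the packing bench: take the key with the straight bar handle out of the key holder and push its blade fully home into the slotted cylinder of the isolator. Then turn it clockwise (seen from above) to its stop and let go, leaving the key in the isolator.

Things in the scene. Friction and masses are not known exactly. Their poses are not given: they have to be found in the camera images.
- key_grip (a point): Centre of the isolator key's handle: a straight black bar 50 mm long (x), 14 thick (y), 28 high (z up). The key stands upright in one of three round holes, 95 mm apart, of a white holder 270 x 60 x 42 mm high, and lifts straight out. About 70 g; the same either way round. The other two keys, with a round knob and a cross handle, are bystanders.
- key_tip (a point): Tip of the same key's flat steel blade, 64 mm straight below the handle's centre (32 mm of it is down in the holder). The blade is 26 mm wide (x), 8 thick (y), 32 long; its width runs along the handle's length. Above it is a round collar 44 mm across, 32 to 38 mm above the tip, by which the key rests on the holder and later on the isolator.
- slot (a point): Centre of the slot's mouth on the isolator's bare metal cylinder (58 mm across), 54 mm above the table, in a grey box 100 x 100 mm. x: along the slot, turns with it; z up. Slot 32 x 14 mm, 36 deep, mouth chamfered to 40 x 22: the blade has 3 mm and 13 degrees of play each way. Fully home, the collar rests on the cylinder. A like box with a small round hole is a bystander.
- isolator (a joint): Angle of the isolator's cylinder in rad: 0 to 0.12 is off (as it starts), growing clockwise seen from above to the stop at 1.05 (60 degrees), on. It stays where it is left; friction about 0.06 N m, no spring.
Mind the look-alikes: they are no part of the job. Leave any blue or purple look-alike of the part that bears slot alone.

How it is judged (in metres and radians):
On the way:
1. the key is fully home in the slot while the isolator is still off (horizontal distance between key_grip and slot below 0.012 m and z of key_grip in the frame of slot between 0.02 and 0.042 m and angle between key_grip's own z axis and vertical below 0.25 rad and value of joint isolator below 0.4 rad), for 0.1 s.
At the end, for the whole second after the job is handed in: The isolator is turned clockwise past 0.8 rad (its stop is at 1.05), with the bar-handled key left upright (within 14 degrees) and home in its slot: handle centre within 12 mm of the slot's axis and no more than 10 mm above its fully home height (value of joint isolator above 0.8 rad and horizontal distance between key_grip and slot below 0.012 m and z of key_grip in the frame of slot between 0.02 and 0.042 m and angle between key_grip's own z axis and vertical below 0.25 rad); the robot touches nothing.
It also fails if it takes over 42 s, if anything falls off the work surface, if the arm or the gripper's body presses on something with over 40 N, if the wrist force passes 120 N, or if a joint passes its speed limit or range.

## Working session

There is one attempt and no reset: what is moved stays moved. The work goes in short steps, Python scripts to look and compute and a tool call to move; the robot and the scene stay as the last step left them, time stands still between calls to the robot, and variables do not carry over. Pictures are saved under pics/ and viewed, at most 10 in all, crops included, and the job is handed in when it is done.

Besides the shell and the picture viewer there is one more tool, called after ">>>" as a command line: name --argument value ..., lists and objects as JSON in quotes. step_arm: Moves the arm, as the interface text tells. Its arguments: {"type":"object","properties":{"moves":{"type":"array","items":{"type":"array","items":{"type":"array","items":{"type":"number"}}}},"newtons":{"type":"number"}},"required":["moves"]}

```bash
mkdir -p pics; cat > h.py <<'E'
import numpy as np, cv2
from plant import *
from scipy.spatial.transform import Rotation as Ro
def K(p):
    f=210/np.tan(np.radians(p['fov_y'])/2); return np.array([[f,0,p['cx']],[0,f,p['cy']],[0,0,1.]])
def ray(p,uv,z):
    n=cv2.undistortPoints(np.array(uv,float).reshape(-1,1,2),K(p),np.array([p['k1'],0,0,0.]))[:,0]
    R=np.array(p['R']);t=np.array(p['t']);c=-R.T@t
    d=np.c_[n,np.ones(len(n))]@R
    return c+d*((z-c[2])/d[:,2])[:,None]
def proj(p,X):
    R=np.array(p['R']);t=np.array(p['t'])
    return cv2.projectPoints(np.array(X,float).reshape(-1,1,3),cv2.Rodrigues(R)[0],t,K(p),np.array([p['k1'],0,0,0.]))[0][:,0]
def save(n,im): cv2.imwrite('pics/'+n,im[:,:,::-1])
E
python3 - <<'E'
from h import *
save('top.png',read_camera('top'));save('scene.png',read_camera('scene'))
for c in('top','scene','wrist'):
    p=camera_params(c);print(c,p['fov_y'],p['k1'],-np.array(p['R']).T@p['t'],np.round(p['R'],2).tolist())
s=observe();print(s,pinch_z)
E
```

```text
top 53.778298210129 -0.05033964617906208 [387.22461182 -52.41984575 918.20758331] [[-0.01, -1.0, -0.02], [-1.0, 0.02, -0.09], [0.09, 0.02, -1.0]]
scene 51.36216081127989 0.041333834943014854 [1095.70582111   31.70888331  989.97978362] [[-0.13, 0.99, -0.0], [0.82, 0.1, -0.56], [-0.56, -0.07, -0.83]]
wrist 66.21923772731687 -0.010054250704396469 [ 233.34784968 -503.75319273  372.66080493] [[0.29, -0.96, -0.0], [-0.91, -0.28, 0.3], [-0.28, -0.08, -0.96]]
{'clock': 0.1, 'joints': array([-1.40923057e+00,  3.26865393e-01, -1.93449455e-01,  1.05199699e+00,
       -4.03545896e-05,  1.43658807e+00]), 'qd': array([-0.00029178, -0.00043213,  0.00234855, -0.00176865,  0.0026161 ,
        0.00019571]), 'joint_efforts': array([-2.05714114e-04, -4.44239080e+01,  2.63037354e+01,  7.87292694e-03,
       -1.86489310e-04,  9.18372365e-06]), 'tool_pos': array([ 160.2275172 , -525.6190606 ,  230.59558183]), 'tcp_rot': array([ 9.89084345e-01,  1.47348510e-01, -3.05402589e-05, -7.57410973e-04]), 'force': array([-0.76038158, -0.32264906,  0.72464766]), 'moment': array([0.03335564, 0.0096504 , 0.00742923]), 'gripper_force': 0.0, 'width': 1.005024327085377} 18.700000000000003
```

View pics/top.png

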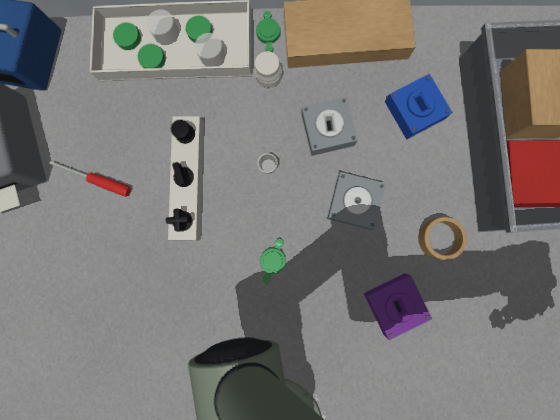

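View pics/scene.png

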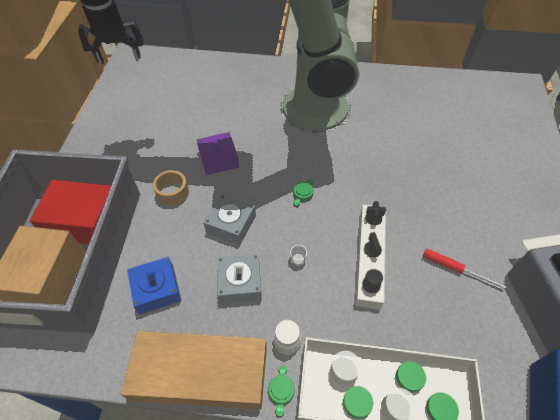

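Look-alikes, in top-image pixels:
- **Keys:** round knob (183,131), bar (182,175), cross (180,220).
- **Boxes:** grey slotted (329,123), grey round hole (357,200), blue (421,103), purple (398,306).

I choose the bar key at (182,175) and the grey slotted box at (329,123), and will check both in a close crop.

```bash
python3 - <<'E'
from h import *
im=cv2.imread('pics/top.png');sc=cv2.imread('pics/scene.png')
f=lambda a:cv2.resize(a,(400,300),interpolation=cv2.INTER_CUBIC)
a=f(im[145:205,145:225]);b=f(im[93:153,289:369]);c=f(sc[215:275,335:415]);d=f(sc[245:305,199:279])
cv2.imwrite('pics/c1.png',np.vstack([np.hstack([a,b]),np.hstack([c,d])]))
E
```

```text
(no output)
```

View pics/c1.png

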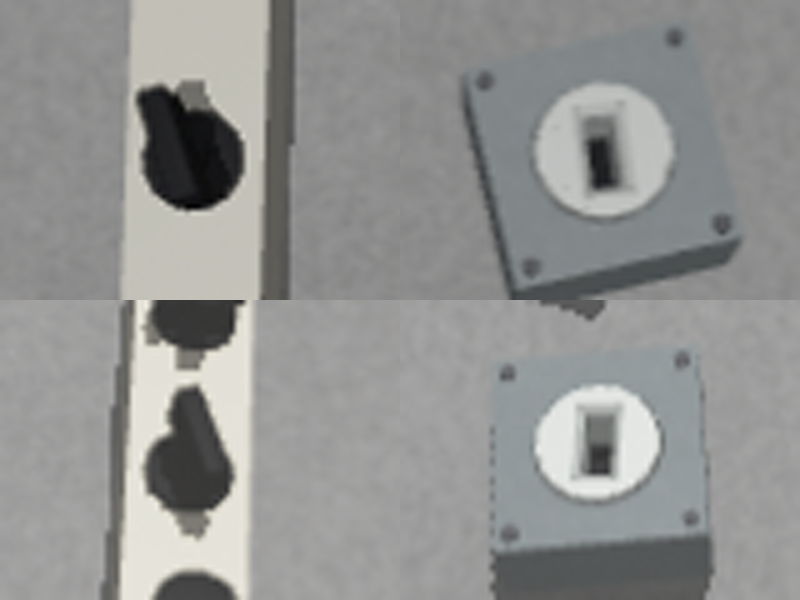

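The crop confirms the choice. The bar key's top face centre is at about (178.6,173.6) in the top image, running from (175.4,163.5) to (182,183). The slot centre is about (329.8,122.6), running from (329,114) to (330.6,131.4).

```bash
python3 - <<'E'
from h import *
p=camera_params('top')
k=ray(p,[[178.6,173.6],[175.4,163.5],[182,183]],88);c=ray(p,[[183.8,176.5]],48)
s=ray(p,[[329.8,122.6],[329,114],[330.6,131.4]],54)
an=lambda d:np.degrees(np.arctan2(d[1],d[0]))
print(k,an(k[2]-k[1]),np.linalg.norm(k[2]-k[1]),c,s,an(s[2]-s[1]))
o=observe();R=Ro.from_quat(o['tcp_rot']);print(R.as_matrix().round(3))
print(R.inv().apply(k[0]-o['tool_pos']))
E
```

```text
[[538.7551374  181.38085861  88.        ]
 [559.92928836 188.31776998  88.        ]
 [519.14804727 174.10168748  88.        ]] -160.78176855433395 43.18803800259795 [[539.5274383  181.26736345  48.        ]] [[ 649.53531923 -133.38866673   54.        ]
 [ 668.52558701 -132.17427216   54.        ]
 [ 630.20909562 -134.59024632   54.        ]] -176.39209883245036
[[ 0.957  0.291 -0.   ]
 [ 0.291 -0.957  0.001]
 [ 0.    -0.002 -1.   ]]
[ 568.14405462 -565.75070812  143.54098522]
```

```bash
cat >> h.py <<'E'
def rows(target,yaw,n,claw,pos=None,yaw0=None,prec=1):
    o=observe();R=Ro.from_quat(o['tcp_rot']);x=R.apply([1,0,0])
    y0=np.arctan2(x[1],x[0]) if yaw0 is None else yaw0
    pos=o['tool_pos'] if pos is None else np.array(pos,float)
    dy=yaw-y0; out=[];w=round(-dy/n,4);y=y0;P=pos.copy()
    for i in range(n):
        Q=Ro.from_euler('z',y)*Ro.from_euler('x',np.pi)
        d=np.round(Q.inv().apply((np.array(target)-P)/(n-i)),prec);P=P+Q.apply(d)
        out.append([*[float(v) for v in d],0,0,w,claw]);y-=w
    print('end',P.round(1),np.degrees(y).round(2));print(out)
E
python3 - <<'E'
from h import *
rows([539,181,175],np.radians(199.2),28,60)
E
```

```text
end [539. 181. 175.] 199.19
[[20.3, -20.2, 2.0, 0, 0, np.float64(-0.1136), 60], [22.5, -17.8, 2.0, 0, 0, np.float64(-0.1136), 60], [24.3, -15.1, 2.0, 0, 0, np.float64(-0.1136), 60], [25.9, -12.3, 2.0, 0, 0, np.float64(-0.1136), 60], [27.1, -9.2, 2.0, 0, 0, np.float64(-0.1136), 60], [28.0, -6.1, 2.0, 0, 0, np.float64(-0.1136), 60], [28.5, -2.9, 2.0, 0, 0, np.float64(-0.1136), 60], [28.6, 0.3, 2.0, 0, 0, np.float64(-0.1136), 60], [28.4, 3.6, 2.0, 0, 0, np.float64(-0.1136), 60], [27.8, 6.8, 2.0, 0, 0, np.float64(-0.1136), 60], [26.9, 9.9, 2.0, 0, 0, np.float64(-0.1136), 60], [25.6, 12.9, 2.0, 0, 0, np.float64(-0.1136), 60], [23.9, 15.7, 2.0, 0, 0, np.float64(-0.1136), 60], [22.0, 18.3, 2.0, 0, 0, np.float64(-0.1136), 60], [19.8, 20.7, 2.0, 0, 0, np.float64(-0.1136), 60], [17.3, 22.8, 2.0, 0, 0, np.float64(-0.1136), 60], [14.6, 24.6, 2.0, 0, 0, np.float64(-0.1136), 60], [11.7, 26.1, 2.0, 0, 0, np.float64(-0.1136), 60], [8.7, 27.3, 2.0, 0, 0, np.float64(-0.1136), 60], [5.6, 28.1, 2.0, 0, 0, np.float64(-0.1136), 60], [2.3, 28.5, 1.9, 0, 0, np.float64(-0.1136), 60], [-0.9, 28.6, 2.0, 0, 0, np.float64(-0.1136), 60], [-4.1, 28.3, 1.9, 0, 0, np.float64(-0.1136), 60], [-7.3, 27.7, 2.0, 0, 0, np.float64(-0.1136), 60], [-10.4, 26.7, 1.9, 0, 0, np.float64(-0.1136), 60], [-13.4, 25.3, 2.0, 0, 0, np.float64(-0.1136), 60], [-16.2, 23.6, 1.9, 0, 0, np.float64(-0.1136), 60], [-18.7, 21.7, 2.0, 0, 0, np.float64(-0.1136), 60]]
```

>>> step_arm --moves '[[[20.3,-20.2,2,0,0,-0.1136,60],[22.5,-17.8,2,0,0,-0.1136,60],[24.3,-15.1,2,0,0,-0.1136,60],[25.9,-12.3,2,0,0,-0.1136,60],[27.1,-9.2,2,0,0,-0.1136,60],[28,-6.1,2,0,0,-0.1136,60],[28.5,-2.9,2,0,0,-0.1136,60],[28.6,0.3,2,0,0,-0.1136,60],[28.4,3.6,2,0,0,-0.1136,60],[27.8,6.8,2,0,0,-0.1136,60]]]'

```text
clock: 0.93
tool_pos: [295.8, -272.2, 211.0]
tcp_rot: [0.753, 0.658, 0.0, -0.0]
force: [-0.1, 0.5, -0.3]
width: 0.704
gripper_force: 0.0
```

>>> step_arm --moves '[[[26.9,9.9,2,0,0,-0.1136,60],[25.6,12.9,2,0,0,-0.1136,60],[23.9,15.7,2,0,0,-0.1136,60],[22,18.3,2,0,0,-0.1136,60],[19.8,20.7,2,0,0,-0.1136,60],[17.3,22.8,2,0,0,-0.1136,60],[14.6,24.6,2,0,0,-0.1136,60],[11.7,26.1,2,0,0,-0.1136,60],[8.7,27.3,2,0,0,-0.1136,60],[5.6,28.1,2,0,0,-0.1136,60]]]'

```text
clock: 1.77
tool_pos: [431.1, -19.9, 191.0]
tcp_rot: [0.28, 0.96, -0.0, -0.0]
force: [0.2, 0.3, 0.6]
width: 0.705
gripper_force: 0.0
```

>>> step_arm --moves '[[[2.3,28.5,2,0,0,-0.1136,60],[-0.9,28.6,2,0,0,-0.1136,60],[-4.1,28.3,2,0,0,-0.1136,60],[-7.3,27.7,2,0,0,-0.1136,60],[-10.4,26.7,2,0,0,-0.1136,60],[-13.4,25.3,2,0,0,-0.1136,60],[-16.2,23.6,2,0,0,-0.1136,60],[-18.7,21.7,2,0,0,-0.1136,60],[0,0,0,0,0,0,60],[0,0,0,0,0,0,60]]]'

```text
clock: 2.6
tool_pos: [538.8, 181.5, 174.4]
tcp_rot: [-0.167, 0.986, -0.0, -0.001]
force: [0.4, 0.1, -0.1]
width: 0.704
gripper_force: 0.0
```

```bash
python3 - <<'E'
from h import *
o=observe();p=camera_params('wrist');im=read_camera('wrist');save('w1.png',im)
x=Ro.from_quat(o['tcp_rot']).apply([1,0,0]);print(o['clock'],o['tool_pos'],np.degrees(np.arctan2(x[1],x[0])),o['joints'].round(2))
print(proj(p,[[539,181,88]]))
E
```

```text
2.6 [538.83147563 181.45780475 174.38050327] -160.7308810627472 [ 0.2   0.4  -0.23  0.94 -0.   -0.14]
[[282.62978313 204.7926033 ]]
```

View pics/w1.png

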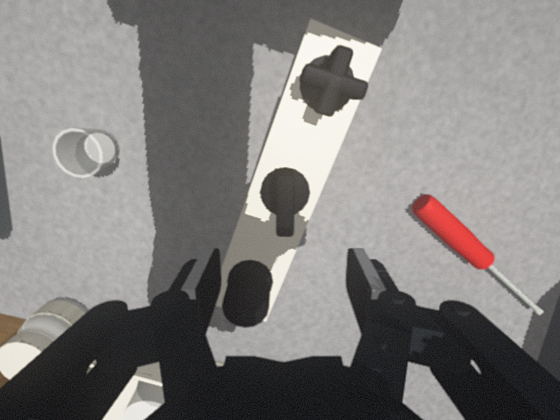

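The wrist view has the bar between the fingers, centred at about (284,205), with (283,205) predicted. It lies along tool x, so I go down and grip.

>>> step_arm --moves '[[[0,1,16,0,0,0,60],[0,0,16,0,0,0,60],[0,0,16,0,0,0,60],[0,0,16,0,0,0,60],[0,0,16,0,0,0,60],[0,0,14,0,0,0,60],[0,0,10,0,0,0,60],[0,0,7,0,0,0,60],[0,0,6,0,0,0,60],[0,0,0,0,0,0,60]]]'

```text
clock: 3.48
tool_pos: [538.1, 180.9, 57.5]
tcp_rot: [-0.166, 0.986, -0.0, -0.001]
force: [-0.6, 0.8, -0.6]
width: 0.704
gripper_force: 0.0
```

>>> step_arm --moves '[[[0,0,0,0,0,0,8],[0,0,0,0,0,0,8],[0,0,0,0,0,0,8],[0,0,0,0,0,0,8],[0,0,0,0,0,0,8],[0,0,0,0,0,0,8],[0,0,0,0,0,0,8],[0,0,0,0,0,0,8],[0,0,0,0,0,0,8],[0,0,0,0,0,0,8]]]' --newtons 50

```text
clock: 4.32
tool_pos: [539.3, 181.6, 59.1]
tcp_rot: [-0.167, 0.986, 0.0, 0.001]
force: [-0.7, -0.4, 5.9]
width: 0.156
gripper_force: 49.0
```

>>> step_arm --moves '[[[0,0,-5,0,0,0,8],[0,0,-10,0,0,0,8],[0,0,-13,0,0,0,8],[0,0,-14,0,0,0,8],[0,0,-14,0,0,0,8],[0,0,-14,0,0,0,8],[0,0,-14,0,0,0,8],[0,0,-14,0,0,0,8],[0,0,-8,0,0,0,8],[0,0,-4,0,0,0,8]]]'

```text
clock: 5.15
tool_pos: [539.4, 181.6, 170.0]
tcp_rot: [-0.167, 0.986, 0.0, 0.001]
force: [0.5, 0.2, -1.3]
width: 0.151
gripper_force: 48.8
```

```bash
python3 - <<'E'
from h import *
o=observe();print(o['tool_pos'],o['width'],o['gripper_force'])
rows([649.5,-133.4,158],np.radians(-176.4),16,8,yaw0=np.radians(-160.75))
E
```

```text
[539.44422526 181.5874765  170.00431096] 0.1505185905038582 48.753511905670166
end [ 649.5 -133.4  158. ] -176.43
[[-0.0, -20.9, 0.8, 0, 0, np.float64(0.0171), 8], [-0.4, -20.8, 0.7, 0, 0, np.float64(0.0171), 8], [-0.7, -20.8, 0.8, 0, 0, np.float64(0.0171), 8], [-1.1, -20.8, 0.7, 0, 0, np.float64(0.0171), 8], [-1.4, -20.8, 0.8, 0, 0, np.float64(0.0171), 8], [-1.8, -20.8, 0.7, 0, 0, np.float64(0.0171), 8], [-2.1, -20.7, 0.8, 0, 0, np.float64(0.0171), 8], [-2.5, -20.7, 0.7, 0, 0, np.float64(0.0171), 8], [-2.8, -20.7, 0.8, 0, 0, np.float64(0.0171), 8], [-3.2, -20.6, 0.7, 0, 0, np.float64(0.0171), 8], [-3.6, -20.6, 0.8, 0, 0, np.float64(0.0171), 8], [-3.9, -20.5, 0.7, 0, 0, np.float64(0.0171), 8], [-4.3, -20.4, 0.8, 0, 0, np.float64(0.0171), 8], [-4.6, -20.3, 0.7, 0, 0, np.float64(0.0171), 8], [-4.9, -20.3, 0.8, 0, 0, np.float64(0.0171), 8], [-5.3, -20.2, 0.7, 0, 0, np.float64(0.0171), 8]]
```

>>> step_arm --moves '[[[0,-20.9,0.8,0,0,0.0171,8],[-0.4,-20.8,0.7,0,0,0.0171,8],[-0.7,-20.8,0.8,0,0,0.0171,8],[-1.1,-20.8,0.7,0,0,0.0171,8],[-1.4,-20.8,0.8,0,0,0.0171,8],[-1.8,-20.8,0.7,0,0,0.0171,8],[-2.1,-20.7,0.8,0,0,0.0171,8],[-2.5,-20.7,0.7,0,0,0.0171,8],[-2.8,-20.7,0.8,0,0,0.0171,8],[-3.2,-20.6,0.7,0,0,0.0171,8]]]'

```text
clock: 5.98
tool_pos: [607.0, -16.4, 160.1]
tcp_rot: [-0.081, 0.997, 0.0, -0.001]
force: [0.4, 0.0, -0.2]
width: 0.156
gripper_force: 49.0
```

>>> step_arm --moves '[[[-3.6,-20.6,0.8,0,0,0.0171,8],[-3.9,-20.5,0.7,0,0,0.0171,8],[-4.3,-20.4,0.8,0,0,0.0171,8],[-4.6,-20.3,0.7,0,0,0.0171,8],[-4.9,-20.3,0.8,0,0,0.0171,8],[-5.3,-20.2,0.7,0,0,0.0171,8],[0,0,0,0,0,0,8],[0,0,0,0,0,0,8],[0,0,0,0,0,0,8],[0,0,0,0,0,0,8]]]'

```text
clock: 6.82
tool_pos: [647.9, -132.6, 156.0]
tcp_rot: [-0.031, 1.0, 0.0, -0.001]
force: [-0.5, -0.0, -0.9]
width: 0.151
gripper_force: 49.0
```

```bash
python3 - <<'E'
from h import *
o=observe();p=camera_params('wrist');im=read_camera('wrist');save('w2f.png',im)
save('w2.png',cv2.resize(im[60:340,140:420],(600,600),interpolation=cv2.INTER_CUBIC))
x=Ro.from_quat(o['tcp_rot']).apply([1,0,0]);print(o['clock'],o['tool_pos'],np.degrees(np.arctan2(x[1],x[0])),o['force'])
t=o['tool_pos'];X=x
# expected: slot centre/ends, collar-bottom centre, tip
pts=[[649.5,-133.4,54],t-[0,0,48],t-[0,0,48]+13*x,t-[0,0,48]-13*x,t-[0,0,10]]
print(((proj(p,pts)-[140,60])*600/280).round(0).tolist())
np.save('w2t.npy',t)
E
```

```text
6.8167 [ 647.91000706 -132.64110978  155.98083749] -176.4230338856185 [-0.46650588 -0.0170649  -0.86487905]
[[304.0, 301.0], [306.0, 350.0], [306.0, 308.0], [306.0, 391.0], [307.0, 408.0]]
```

View pics/w2.png

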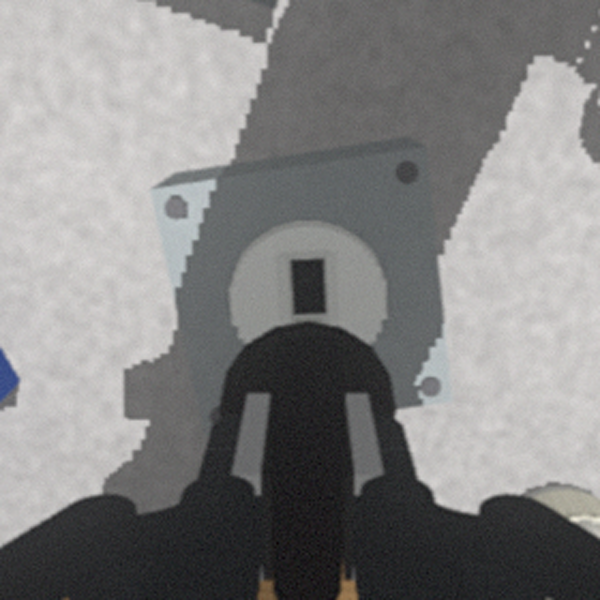

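The crop shows the cylinder between columns 230 and 387, with its top at row 222. The slot lies at columns 292–326 with its top edge at row 259. The collar spans columns 223–393, with its front edge at row 323. I'll turn these into offsets.

```bash
python3 - <<'E'
from h import *
o=observe();p=camera_params('wrist');t=o['tool_pos'];R=Ro.from_quat(o['tcp_rot'])
c=lambda l:[[u*280/600+140,v*280/600+60] for u,v in l]
f=lambda l,z:R.inv().apply(ray(p,c(l),z)-t)[:,:2].round(1).tolist()
print(t,'cyl L R top',f([[230,297],[387,297],[308,221]],54))
print('chamfer tl tr , inner',f([[275,251],[339,249]],54),f([[292,261],[324,259],[295,315],[327,313]],54))
for dz in(9,11,16):print('collar front L R',dz,f([[308,323],[223,390],[393,390]],t[2]-dz))
E
```

```text
[ 648.07816167 -132.59076959  156.15998966] cyl L R top [[-0.0, -28.3], [-0.1, 29.8], [28.4, 0.6]]
chamfer tl tr , inner [[17.4, -11.4], [18.1, 11.8]] [[13.6, -5.2], [14.4, 6.4], [-7.1, -4.3], [-6.3, 7.7]]
collar front L R 9 [[22.0, 0.4], [5.1, -19.9], [5.1, 20.7]]
collar front L R 11 [[21.4, 0.4], [4.2, -20.2], [4.2, 20.9]]
collar front L R 16 [[19.6, 0.4], [1.9, -20.9], [1.9, 21.6]]
```

>>> step_arm --moves '[[[-0.8,0,10,0,0,-0.04,8],[0,0,12,0,0,0,8],[0,0,12,0,0,0,8],[0,0,8,0,0,0,8],[0,0,5,0,0,0,8],[0,0,4,0,0,0,8],[0,0,4,0,0,0,8],[0,0,3,0,0,0,8],[0,0,3,0,0,0,8],[0,0,0,0,0,0,8]]]'

```text
clock: 7.7
tool_pos: [649.1, -133.6, 94.8]
tcp_rot: [-0.051, 0.999, 0.0, -0.0]
force: [-0.3, -1.2, -1.4]
width: 0.154
gripper_force: 48.9
```

>>> step_arm --moves '[[[0,0,4,0,0,0,8],[0,0,4,0,0,0,8],[0,0,4,0,0,0,8],[0,0,3,0,0,0,8],[0,0,3,0,0,0,8],[0,0,2,0,0,0,8],[0,0,2,0,0,0,8],[0,0,1,0,0,0,8],[0,0,1,0,0,0,8],[0,0,0,0,0,0,8]]]'

```text
clock: 8.53
tool_pos: [649.3, -133.7, 71.3]
tcp_rot: [-0.051, 0.999, -0.0, 0.0]
force: [0.0, 1.1, -0.8]
width: 0.152
gripper_force: 49.0
```

>>> step_arm --moves '[[[0,0,1,0,0,0,8],[0,0,0.5,0,0,0,8],[0,0,0.5,0,0,0,8],[0,0,0,0,0,0,8],[0,0,0,0,0,0,8],[0,0,0,0,0,0,8],[0,0,0,0,0,0,8],[0,0,0,0,0,0,8],[0,0,0,0,0,0,8],[0,0,0,0,0,0,8]]]'

```text
clock: 9.37
tool_pos: [649.5, -133.7, 71.1]
tcp_rot: [-0.051, 0.999, -0.0, 0.001]
force: [-3.7, 1.7, 8.2]
width: 0.155
gripper_force: 50.0
```

>>> step_arm --moves '[[[0,0,-0.3,0,0,0.08,8],[0,0,0,0,0,0.08,8],[0,0,0,0,0,0.08,8],[0,0,0,0,0,0.08,8],[0,0,0,0,0,0.08,8],[0,0,0,0,0,0.08,8],[0,0,0,0,0,0.08,8],[0,0,0,0,0,0.08,8],[0,0,0,0,0,0.08,8],[0,0,0,0,0,0.08,8]]]'

```text
clock: 10.2
tool_pos: [650.5, -132.9, 71.2]
tcp_rot: [0.344, 0.939, 0.001, 0.001]
force: [0.2, 3.3, 5.4]
width: 0.153
gripper_force: 49.3
```

```bash
python3 -c "
from h import *
o=observe();print(o['force'],o['moment'],o['joints'],o['width'])"
```

```text
[0.20967413 3.27367521 5.39078152] [ 0.54766214 -0.02296624  0.05272248] [-0.31355639  0.66330565 -0.07117874  0.83377063  0.0019443   0.3880896 ] 0.1534154503354981
```

Moment about z is about 0.05 N·m, so the cylinder is turning. I continue towards the stop.

>>> step_arm --moves '[[[0,0,0,0,0,0.08,8],[0,0,0,0,0,0.08,8],[0,0,0,0,0,0.08,8],[0,0,0,0,0,0.05,8],[0,0,0,0,0,0.04,8],[0,0,0,0,0,0.03,8],[0,0,0,0,0,0.0,8],[0,0,0,0,0,0,8],[0,0,0,0,0,0,8],[0,0,0,0,0,0,8]]]'

```text
clock: 11.03
tool_pos: [650.4, -133.2, 71.1]
tcp_rot: [0.505, 0.863, 0.001, 0.001]
force: [0.3, 2.9, 5.2]
width: 0.153
gripper_force: 49.4
```

```bash
python3 -c "
from h import *
o=observe();print(o['force'],o['moment'],o['joints'],o['width'])"
```

```text
[0.29891206 2.90338322 5.20262861] [ 0.46983694  0.0806465  -0.04934137] [-0.31371906  0.66334781 -0.07119895  0.83375593  0.00153205  0.74436942] 0.15304362642959263
```

>>> step_arm --moves '[[[0,0,0,0,0,0.04,8],[0,0,0,0,0,0.04,8],[0,0,0,0,0,0.03,8],[0,0,0,0,0,0.03,8],[0,0,0,0,0,0.02,8],[0,0,0,0,0,0,8],[0,0,0,0,0,0,8],[0,0,0,0,0,0,8],[0,0,0,0,0,0,8],[0,0,0,0,0,0,8]]]'

```text
clock: 11.87
tool_pos: [650.7, -133.1, 71.2]
tcp_rot: [0.57, 0.821, 0.001, 0.001]
force: [0.1, 2.0, 5.2]
width: 0.156
gripper_force: 77.7
```

```bash
python3 -c "
from h import *
o=observe();print(o['force'],o['moment'],o['joints'],o['width'])"
```

```text
[0.07868977 2.01624636 5.22825542] [ 0.23233315 -0.04073543  1.37177066] [-0.31334942  0.66340001 -0.07098239  0.83344735  0.00103525  0.90080766] 0.15557453919807748
```

The stop is reached (1.4 N·m). I ease off slightly, open and go straight up.

>>> step_arm --moves '[[[0,0,-0.3,0,0,-0.04,8],[0,0,0,0,0,0,8],[0,0,0,0,0,0,50],[0,0,0,0,0,0,50],[0,0,0,0,0,0,50],[0,0,0,0,0,0,50],[0,0,0,0,0,0,50],[0,0,0,0,0,0,50],[0,0,0,0,0,0,50],[0,0,0,0,0,0,50]]]'

```text
clock: 12.7
tool_pos: [649.2, -133.7, 69.8]
tcp_rot: [0.556, 0.831, -0.0, -0.0]
force: [0.8, 0.6, -0.3]
width: 0.582
gripper_force: 0.0
```

>>> step_arm --moves '[[[0,0,-5,0,0,0,50],[0,0,-10,0,0,0,50],[0,0,-12,0,0,0,50],[0,0,-14,0,0,0,50],[0,0,-16,0,0,0,50],[0,0,-16,0,0,0,50],[0,0,-16,0,0,0,50],[0,0,-10,0,0,0,50],[0,0,-5,0,0,0,50],[0,0,0,0,0,0,50]]]'

```text
clock: 13.53
tool_pos: [650.2, -133.9, 175.9]
tcp_rot: [0.556, 0.831, 0.0, 0.002]
force: [0.4, -0.2, 0.0]
width: 0.584
gripper_force: 0.0
```

```bash
python3 - <<'E'
from h import *
im=read_camera('wrist');b=read_camera('top')[80:200,270:430]
save('w3.png',np.hstack([cv2.resize(im,(400,300)),cv2.resize(b,(400,300))]));print(observe()['clock'],observe()['force'])
E
```

```text
13.6333 [-0.30099875  0.40757181 -0.74699346]
```

View pics/w3.png

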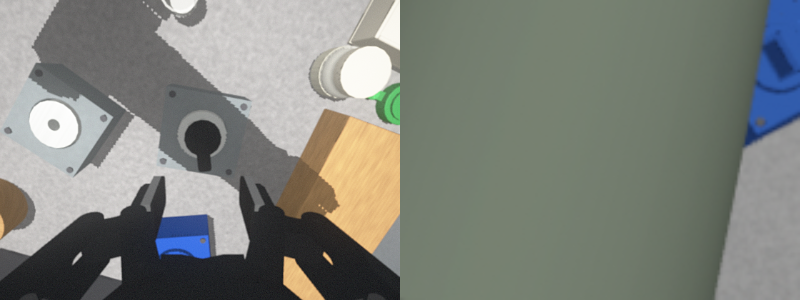

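The wrist view shows the key upright with its collar on the grey isolator's cylinder, at (203,145), turned and clear of the fingers.

```bash
python3 -c "
from plant import *
print(finish_job())"
```

```text
the job is handed in; nothing more can be done
None
```

The bar-handled key is fully home in the grey slotted isolator, turned clockwise to its stop and released; the job was handed in at about 13.6 s, and no verdict was returned.

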